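# Make up two gift trays at the deli stall

### The arm

A 6-joint arm with a two-finger parallel gripper is mounted at the origin on the work surface. World frame = base frame: x ahead of the robot, y to its left, z up, the work surface at z = 0. Lengths are in m, angles in rad, forces in N, time in s.
With the tool pointing down it reaches from about 0.35 to 0.975 m from the base axis. Payload 4.9 kg.
Tool frame: the origin (TCP) lies on the front face of the gripper's body, between the roots of the fingers; the fingertips stand ctrl.finger_overhang ahead of it and the grasp point (between the pads) lies 54 mm ahead of it (ctrl.finger_overhang is the distance from the TCP to the fingertips, in m); z points along the fingers, y is the line along which they close (so a half turn about z gives the same grasp; the last joint's range is limited). The gripper opens to 85 mm and grips with 20 to 120 N. Pads are 22 mm wide; open, the fingers measure 114 mm over their backs; the gripper's body (76 mm by 85 mm) begins 54 mm behind the grasp point. The pads swing forward as they close: fully open they stand 13 mm farther back than shut.
Start: joints at [-1.452, 0.053, 1.613, -0, 1.476, -0.119], TCP at [0.147, -0.607, 0.304] pointing down, gripper open.
Joint ranges: [-3.01, 3.01], [-1.01, 2.22], [0.06, 2.58], [-1.02, 4.17], [0.09, 2.62], [-3.14, 3.14]. Speed limits (rad/s): [2.57, 2.57, 3.14, 3.14, 3.14, 3.14].

### API

Orientations are given as a rotation vector (axis times angle).
In Python, from station import ctrl, vision gives the robot as it stands. The module is installed in compiled form; this text tells all that it offers.
- The arm moves only by the tool drive_tool, never from a script. Its argument "rows" is a list of rows, each a list of 2 entries, a list of its own where there are three numbers: the shift along the tool's x, y, z in m, then the turn about the tool's z in rad. A call has 1 to 10 rows; each row shifts and turns the commanded pose from where the row before left it, along the tool's axes as they then stand; what a row does not reach is not made up. A row lasts 1/10 s, in which the tool goes at most 50 mm and 8.59 degrees, less where a joint would pass 70% of its speed; a pose out of reach is approached as far as the arm can. A call with a gripper value outside its range is refused whole. "jaw" is the closure, from 0 (fully open) to 1 (shut), set as the call begins (left out, the last holds). The fingers move at their own pace and stop on an object; "grip_force" is the grip in N (left out, the last holds). Time passes only in rows, so rows that do not move let the fingers close. It gives the time, the measured TCP pose, the force, the opening and the grip force at its end, in the units of the state.
- ctrl.get_obs(): the state, without advancing time (a new reading comes with each control period).
- vision.get_image(name): name is "scene" or "top"; returns a dict with "image" (480x640x3 uint8, blue, green, red), "vertical_fov" (degrees; the focal length in pixels is half the picture's height over the tangent of half this angle, whatever the lens; pixels are square), "cx", "cy" (the principal point, pixels), "R" (3x3) and "t" (3): a world point X has camera coordinates R X + t. Camera axes: x right, y down, z forward; pixel columns grow to the right and rows downward; lengths in m; the calibration is good to about 2 mm. A picture is of the moment at which its call begins. There is no depth.
- ctrl.finish_job(): hands the job in; it is judged then, once.
The state is a dict: "t": time; "q": joint angles; "dq": joint speeds; "effort": joint torques, N m; "tool_pos": TCP position; "tool_rot": TCP orientation; "contact_force": force on the tool from outside, world axes, zero at the start; "wrist_torque": the same for the moment, N m; "opening": finger opening in m; "grip_force": force on a finger pad.
Only numpy, scipy, OpenCV 4.12 (cv2) and the standard library are available. Lean on these libraries where they do the work, as an engineer would, in place of code of your own. Each camera call takes 0.05 s, during which the arm holds its last target. There are 200 camera calls.

### The job

Make up the two gift trays from the stock on the counter, one item upright in each compartment: the long tray gets the oil bottle in its middle compartment with a squat tin on one side of it and the preserve jar on the other, and the short tray gets the other squat tin and the cracker carton, either way round. Set each one down gently without dropping it, knock nothing over, and leave the pepper mill and the plastic cup where they stand.

Things in the scene. Friction and masses are not known exactly. Their poses are not given: they have to be found in the camera images.
- bottle_c (a point): Small oil bottle of green glass with a round shoulder, a narrow neck and a cork, paper label; standing upright. 104 mm tall; straight round body 48 mm across up to 76 mm above its foot, neck 22 mm across, cork 25 mm across at the top. Best held by the body, just below the shoulder. This point is on its axis half-way up (52 mm above its foot); z up.
- jar_c (a point): Preserve jar of amber glass with a flat brass lid and a paper label, standing upright; a plain cylinder 56 mm across and 88 mm tall (lid the same width, top 14 mm). This point is on its axis half-way up (44 mm above its foot); z up.
- tin1_c (a point): One of two alike squat round tins, steel with a paper label and bare steel top, standing upright, 58 mm across and 70 mm tall. This point is on its axis half-way up (35 mm above its foot); z up.
- tin2_c (a point): The other of the two alike squat round tins, 58 mm across and 70 mm tall. This point is on its axis half-way up (35 mm above its foot); z up.
- carton_c (a point): Cardboard cracker carton, upright rectangular box with a paper band: 62 mm along its x, 40 mm along its y, 88 mm tall. This point is its centre (44 mm above its foot); z up.
- long_tray: Long low gift tray of wood, fixed to the counter, 276 x 96 mm and 25 mm high, with three equal square compartments in a row along its x axis. Origin under its middle, at counter height; compartment centres at x = -90, 0 and +90 mm, y = 0. Each is 84 x 84 mm inside; the floor is 6 mm above the counter, walls 6 mm thick and 19 mm high above the floor.
- short_tray: Short low gift tray of the same make, fixed, 186 x 96 mm and 25 mm high, with two equal square compartments in a row along its x axis. Origin under its middle, at counter height; compartment centres at x = -45 and +45 mm, y = 0. Each is 84 x 84 mm inside; floor 6 mm above the counter, walls 6 mm thick and 19 mm high above the floor.
- mill_c (a point): Pepper mill of dark turned wood with a waist and a small steel knob, loose, 52 mm across and 100 mm tall, standing among the stock; not part of either kit. This point is on its axis half-way up (50 mm above its foot).
- cup_c (a point): Empty clear plastic drinking cup, loose, 64 mm across the rim and 85 mm tall, standing among the stock; not part of either kit. This point is on its axis half-way up (42.5 mm above its foot).
Things that resemble listed ones, but are neither listed nor needed, are in the scene too. What is shaped like the part that bears bottle_c but blue or pink is not meant.

How it is judged:
By the outcome, as a careful person would: the job done as asked, in the order asked, and still so for the second after the job is handed in, with the robot touching nothing.
It also fails if it takes over 125 s, if anything falls off the work surface, if the arm or the gripper's body presses on something with over 40 N, if the wrist force passes 120 N, or if a joint passes its speed limit or range.

## Working session

There is one attempt and no reset: what is moved stays moved. The work goes in short steps, Python scripts to look and compute and a tool call to move; the robot and the scene stay as the last step left them, time stands still between calls to the robot, and variables do not carry over. Pictures are saved under pics/ and viewed, at most 14 in all, crops included, and the job is handed in when it is done.

Besides the shell and the picture viewer there is one more tool, called after "Request:" in YAML: its name, and indented under it one key for each argument. drive_tool: Moves the arm, as the interface text tells. Its arguments: {"type":"object","properties":{"rows":{"type":"array","items":{"type":"array"}},"jaw":{"type":"number"},"grip_force":{"type":"number"}},"required":["rows"]}

```bash
mkdir -p pics; cat > h.py <<'E'
import cv2,numpy as np
from station import ctrl,vision
def grab(n,f):
    d=vision.get_image(n); cv2.imwrite('pics/'+f+'.png',d['image']); np.savez('pics/'+f,**{k:d[k] for k in d}); return d
def ray(f,u,v,z):
    d=np.load('pics/'+f+'.npz'); F=240/np.tan(np.radians(d['vertical_fov'])/2)
    r=d['R'].T@np.array([(u-d['cx'])/F,(v-d['cy'])/F,1]); c=-d['R'].T@d['t']
    return (c+r*(z-c[2])/r[2])
def proj(f,X):
    d=np.load('pics/'+f+'.npz'); F=240/np.tan(np.radians(d['vertical_fov'])/2)
    p=d['R']@np.array(X)+d['t']; return F*p[0]/p[2]+d['cx'],F*p[1]/p[2]+d['cy']
E
python3 - <<'E'
from h import *
for n in('top','scene'):
    d=grab(n,n+'0'); print(n,d['vertical_fov'],d['cx'],d['cy'],-d['R'].T@d['t'],d['R'].round(3).tolist())
o=ctrl.get_obs();print(o,ctrl.finger_overhang)
E
```

```text
top 47.22363447465444 329.5122064946932 232.84136008835276 [ 0.52567254 -0.01389285  1.0012283 ] [[-0.025, -1.0, -0.009], [-0.998, 0.026, -0.057], [0.057, 0.008, -0.998]]
scene 51.67259106761849 320.1979262389376 237.1315235005692 [ 1.13530787 -0.23576785  0.6747429 ] [[0.445, 0.895, -0.014], [0.634, -0.326, -0.702], [-0.633, 0.304, -0.712]]
{'t': 0.1, 'q': array([-1.45201481e+00,  5.33126908e-02,  1.61414039e+00, -1.13207990e-05,
        1.47597782e+00, -1.18972483e-01]), 'dq': array([-1.20317841e-04,  2.87280029e-05, -3.90768599e-03, -1.04769224e-03,
       -1.09140239e-03, -3.72147458e-04]), 'effort': array([ 7.96509339e-04, -3.94902527e+01, -3.71361673e+01, -1.06565162e-04,
        3.89734312e-03, -6.40576147e-06]), 'tool_pos': array([ 0.14716518, -0.6069966 ,  0.30278201]), 'tool_rot': array([-3.11759521e+00, -3.72367790e-01,  1.74153366e-05]), 'contact_force': array([-0.43819705, -0.96146431, -0.55894283]), 'wrist_torque': array([-0.01965734,  0.06002885,  0.04098525]), 'grip_force': 0.0, 'opening': 0.08532878730192413} 0.0726
```

View pics/top0.png

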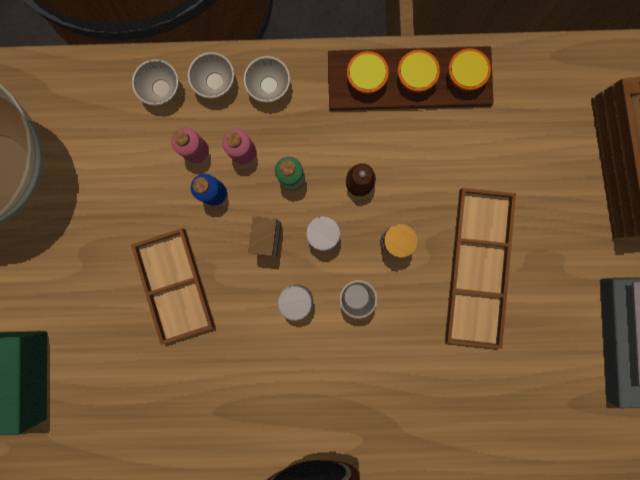

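View pics/scene0.png

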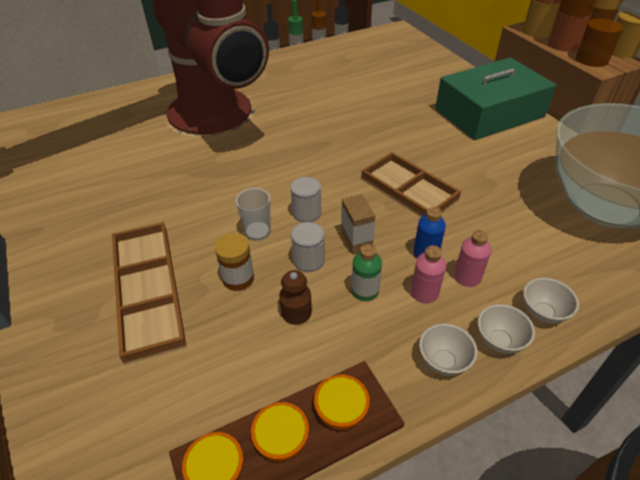

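Top view: green bottle with cork (289,170), the only green one, with blue (207,190) and pink (187,143)/(237,145) lookalikes. Tins are at (323,234) and (295,303), carton (264,237), jar (400,241), mill (361,180) and cup (358,300). The short tray is at left and the long tray at right. I'll enlarge to confirm and measure.

```bash
python3 - <<'E'
import cv2
a=cv2.imread('pics/top0.png')
cv2.imwrite('pics/c1.png',cv2.resize(a[145:335,235:425],None,fx=3.15,fy=3.15,interpolation=cv2.INTER_CUBIC)[:598])
l=cv2.resize(a[180:360,435:530],None,fx=3.3,fy=3.3,interpolation=cv2.INTER_CUBIC)
s=cv2.resize(a[180:360,125:225],None,fx=3.3,fy=3.3,interpolation=cv2.INTER_CUBIC)
cv2.imwrite('pics/c2.png',cv2.hconcat([s,l]))
E
```

```text
(no output)
```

View pics/c1.png

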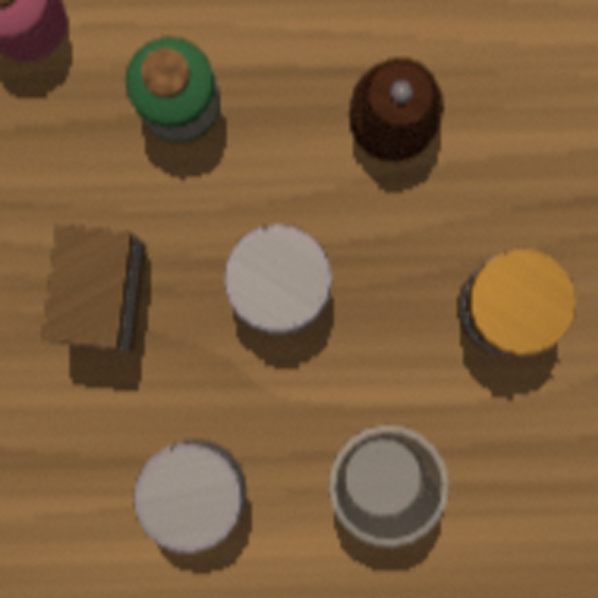

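View pics/c2.png

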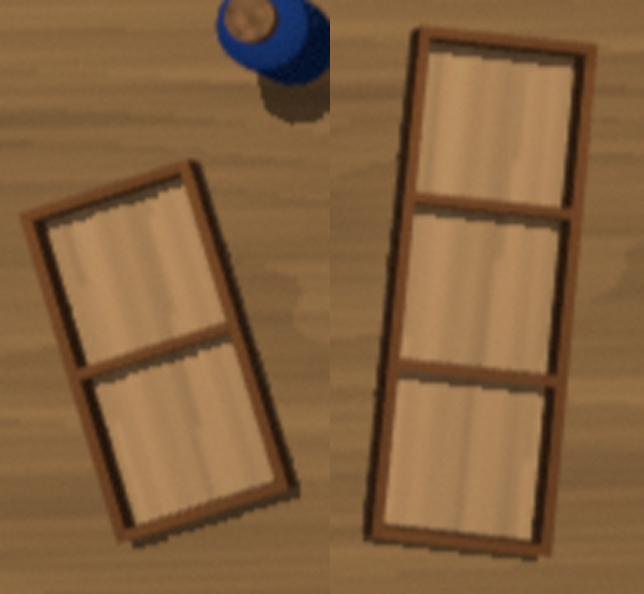

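```bash
cat > meas.py <<'E'
from h import *
U=lambda x,o,s:o+(x+.5)/s-.5
P={}
for n,x,y,z in[('cork',166,71,.104),('bot',170,80,.073),('tinA',278,278,.07),('tinB',190,496,.07),('jar',523,302,.088),('mill',402,91,.1),('cup',388,487,.085),
 ('k1',57,225,.088),('k2',130,233,.088),('k3',117,350,.088),('k4',42,340,.088)]:
    P[n]=ray('top0',U(x,235,3.15),U(y,145,3.15),z)
for n,x,y in[('s1',22,214),('s2',188,163),('s3',286,486),('s4',122,538)]: P[n]=ray('top0',U(x,125,3.3),U(y,180,3.3),.025)
for n,x,y in[('l1',95,29),('l2',267,45),('l3',221,550),('l4',48,539)]: P[n]=ray('top0',U(x,435,3.3),U(y,180,3.3),.025)
for n in P: print(n,P[n].round(4),[round(float(a),1) for a in proj('scene0',P[n])])
for c in'ksl':
    q=[P[c+str(i)][:2] for i in(1,2,3,4)]; print(c,np.mean(q,0).round(4),[round(float(np.linalg.norm(q[i]-q[i-1])),4) for i in range(4)],[round(float(np.degrees(np.arctan2(*(q[i]-q[i-1])[::-1]))),1) for i in range(4)])
E
python3 meas.py
```

```text
cork [0.687 0.06  0.104] [366.7, 249.9]
bot [0.6877 0.0605 0.073 ] [366.1, 263.1]
tinA [0.579  0.0047 0.07  ] [306.3, 233.4]
tinB [0.4632 0.0547 0.07  ] [304.1, 186.7]
jar [ 0.5619 -0.1246  0.088 ] [230.4, 244.5]
mill [ 0.6739 -0.0634  0.1   ] [291.9, 273.1]
cup [ 0.4664 -0.0508  0.085 ] [251.9, 198.4]
k1 [0.6091 0.1209 0.088 ] [374.0, 215.3]
k2 [0.6038 0.0822 0.088 ] [353.0, 220.4]
k3 [0.542  0.0903 0.088 ] [340.2, 198.0]
k4 [0.5483 0.1299 0.088 ] [361.1, 193.4]
s1 [0.5696 0.3481 0.025 ] [459.2, 191.1]
s2 [0.595  0.2578 0.025 ] [429.4, 212.6]
s3 [0.4202 0.2069 0.025 ] [361.3, 170.4]
s4 [0.3948 0.2952 0.025 ] [390.4, 152.6]
l1 [ 0.6546 -0.2471  0.025 ] [180.5, 337.8]
l2 [ 0.6434 -0.3395  0.025 ] [118.1, 356.0]
l3 [ 0.3741 -0.3031  0.025 ] [110.9, 234.8]
l4 [ 0.3821 -0.2115  0.025 ] [160.8, 221.8]
k [0.5758 0.1058] [0.0614, 0.039, 0.0623, 0.0401] [-8.4, -97.8, 172.5, 81.0]
s [0.4949 0.277 ] [0.1827, 0.0937, 0.182, 0.0919] [16.8, -74.3, -163.8, 106.1]
l [ 0.5136 -0.2753] [0.2748, 0.093, 0.2717, 0.0919] [-7.5, -96.9, 172.3, 85.0]
```

Positions agree with the given sizes (carton 61×40, trays 274×92 and 183×92 mm) and with the scene view. The crop confirms the green bottle with cork, two bare-steel-top tins, an amber lid jar and the carton. Now the first move, towards the bottle.

```bash
cat > to.py <<'E'
import sys
from h import *
from scipy.spatial.transform import Rotation as Ro
# usage: to.py x y z [psi_deg]: shift in tool axes (after turning to psi) to reach TCP x y z
o=ctrl.get_obs(); R=Ro.from_rotvec(o['tool_rot']); M=R.as_matrix()
a=[float(s) for s in sys.argv[1:]]
yaw=np.degrees(np.arctan2(M[1,0],M[0,0])); psi=a[3] if len(a)>3 else yaw
turn=np.radians(yaw-psi); M=M@Ro.from_rotvec([0,0,turn]).as_matrix()
print('yaw',yaw.round(2),'turn',turn.round(3),'shift',(M.T@(np.array(a[:3])-o['tool_pos'])).round(4),'at',o['tool_pos'].round(4),'q6',o['q'][5].round(2),'open',round(o['opening'],4))
E
```

Request:
drive_tool:
  rows:
    - [[0,0,0],0.094]
    - [[0,0,0],0.094]
    - [[0,0,0],0.094]
    - [[0,0,0],0.094]
    - [[0.025,-0.042,0],0]
    - [[0.025,-0.042,0],0]
    - [[0.025,-0.042,0],0]
    - [[0.025,-0.042,0],0]
    - [[0.025,-0.042,0],0]
    - [[0.025,-0.042,0],0]
  jaw: 0
  grip_force: 40

```text
t: 1.1
tool_pos: [0.3312, -0.3766, 0.3034]
tool_rot: [-3.134, 0.218, 0.0]
contact_force: [0.6, -0.8, 1.0]
opening: 0.0851
grip_force: 0.0
```

```bash
python3 to.py .687 .060 .24 -8
```

```text
yaw -7.94 turn 0.001 shift [ 0.2916 -0.4818  0.0636] at [ 0.3312 -0.3766  0.3034] q6 0.71 open 0.0851
```

Request:
drive_tool:
  rows:
    - [[0.029,-0.048,0.006],0]
    - [[0.029,-0.048,0.006],0]
    - [[0.029,-0.048,0.006],0]
    - [[0.029,-0.048,0.006],0]
    - [[0.029,-0.048,0.006],0]
    - [[0.029,-0.048,0.006],0]
    - [[0.029,-0.048,0.006],0]
    - [[0.029,-0.048,0.006],0]
    - [[0.029,-0.048,0.006],0]
    - [[0.0,0.0,0],0]

```text
t: 2.1
tool_pos: [0.614, -0.0265, 0.254]
tool_rot: [-3.133, 0.208, 0.004]
contact_force: [-0.8, -0.3, -0.4]
opening: 0.0855
grip_force: 0.0
```

```bash
python3 to.py .687 .060 .112 -8
```

```text
yaw -7.59 turn 0.007 shift [ 0.0606 -0.0956  0.142 ] at [ 0.614  -0.0265  0.254 ] q6 1.54 open 0.0855
```

Request:
drive_tool:
  rows:
    - [[0.02,-0.032,0.01],0]
    - [[0.02,-0.032,0.01],0.007]
    - [[0.02,-0.032,0.01],0]
    - [[0,0,0.01],0]
    - [[0,0,0.0],0]

```text
t: 2.6
tool_pos: [0.6841, 0.0557, 0.2131]
tool_rot: [3.133, -0.227, -0.008]
contact_force: [-0.6, 0.4, -0.5]
opening: 0.0851
grip_force: 0.0
```

```bash
python3 to.py .687 .060 .112 -8; python3 -c "
from h import *;grab('scene','s1')
a=cv2.imread('pics/s1.png');cv2.imwrite('pics/s1c.png',cv2.resize(a[120:320,180:460],None,fx=2.5,fy=2.5))"
```

```text
yaw -8.27 turn -0.005 shift [ 0.0027 -0.0048  0.1011] at [0.6841 0.0557 0.2131] q6 1.69 open 0.0851
```

View pics/s1c.png

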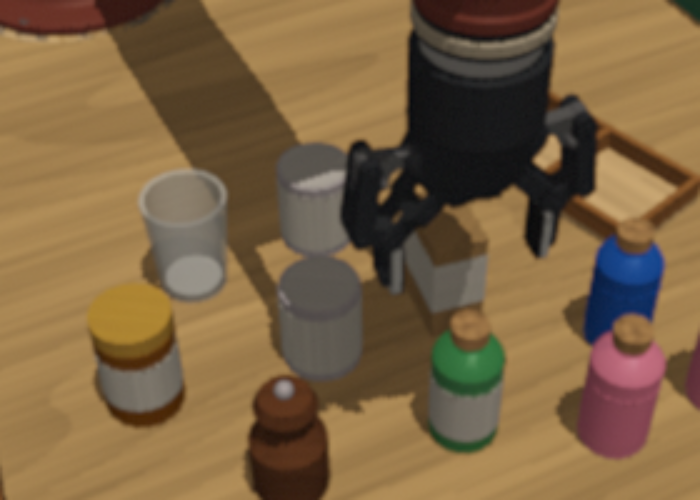

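The crop shows the open gripper over the green bottle (366,275 in the full view), with nothing under the fingers. Descending.

Request:
drive_tool:
  rows:
    - [[0.003,-0.005,0.02],0]
    - [[0,0,0.03],0]
    - [[0,0,0.03],0]
    - [[0,0,0.02],0]
    - [[0,0,0.0],0]
    - [[0,0,0.0],0]

```text
t: 3.25
tool_pos: [0.6887, 0.0595, 0.1158]
tool_rot: [-3.133, 0.229, 0.001]
contact_force: [0.2, 0.3, 0.6]
opening: 0.0853
grip_force: 0.0
```

Request:
drive_tool:
  rows:
    - [[0,0,0],0]
    - [[0,0,0],0]
    - [[0,0,0],0]
    - [[0,0,0.0],0]
    - [[0,0,0.0],0]
    - [[0,0,0.0],0]
    - [[0,0,0.0],0]
    - [[0,0,0.0],0]
  jaw: 1
  grip_force: 40

```text
t: 4.05
tool_pos: [0.69, 0.0603, 0.1181]
tool_rot: [-3.133, 0.228, -0.005]
contact_force: [-0.3, 0.7, 5.6]
opening: 0.0472
grip_force: 41.4
```

```bash
python3 to.py .5136 -.2753 .25 -8
```

```text
yaw -8.31 turn -0.005 shift [-0.1276  0.3568 -0.1324] at [0.69   0.0603 0.1181] q6 1.7 open 0.0472
```

Request:
drive_tool:
  rows:
    - [[0,0,-0.01],0]
    - [[0,0,-0.03],0]
    - [[0,0,-0.04],0]
    - [[0,0,-0.04],0]
    - [[0,0,-0.02],0]
    - [[-0.018,0.05,0.0],0]
    - [[-0.018,0.046,0.0],0]
    - [[-0.018,0.046,0.0],0]
    - [[-0.018,0.046,0.0],0]
    - [[-0.018,0.046,0.0],0]

```text
t: 5.05
tool_pos: [0.5656, -0.1567, 0.255]
tool_rot: [-3.133, 0.227, 0.003]
contact_force: [0.7, -1.3, -4.0]
opening: 0.047
grip_force: 42.7
```

```bash
python3 to.py .5136 -.2753 .17 -8
```

```text
yaw -8.29 turn -0.005 shift [-0.0348  0.1247  0.085 ] at [ 0.5656 -0.1567  0.255 ] q6 1.32 open 0.047
```

Request:
drive_tool:
  rows:
    - [[-0.011,0.045,0.0],0]
    - [[-0.011,0.04,0.0],0]
    - [[-0.01,0.03,0.01],0]
    - [[-0.002,0.01,0.02],0]
    - [[0,0,0.03],0]
    - [[0,0,0.02],0]
    - [[0,0,0],0]
    - [[0,0,0],0]

```text
t: 5.85
tool_pos: [0.5154, -0.274, 0.1755]
tool_rot: [-3.132, 0.228, 0.003]
contact_force: [0.5, 0.0, -3.1]
opening: 0.047
grip_force: 42.7
```

```bash
python3 to.py .5136 -.2753 .124 -8; python3 -c "
from h import *;grab('top','t1')
a=cv2.imread('pics/t1.png');cv2.imwrite('pics/t1c.png',cv2.resize(a[150:370,400:560],None,fx=2.7,fy=2.7))"
```

```text
yaw -8.32 turn -0.006 shift [-0.0015  0.0016  0.0515] at [ 0.5154 -0.274   0.1755] q6 1.1 open 0.047
```

View pics/t1c.png

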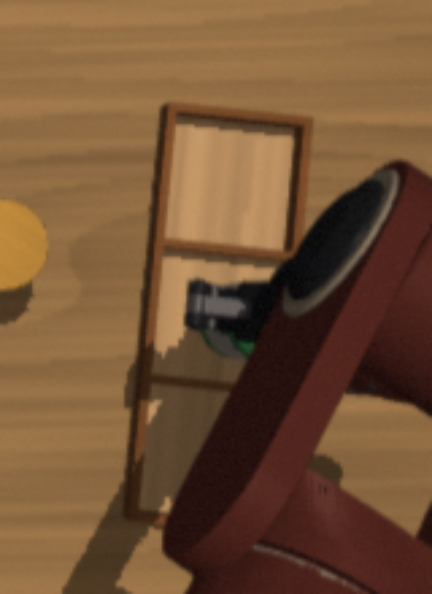

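The bottle hangs over the middle compartment (crop 225,340), clear of the dividers. Lowering slowly.

Request:
drive_tool:
  rows:
    - [[-0.001,0.001,0.015],0]
    - [[0,0,0.015],0]
    - [[0,0,0.01],0]
    - [[0,0,0.004],0]
    - [[0,0,0.002],0]
    - [[0,0,0.001],0]
    - [[0,0,0.0],0]
    - [[0,0,0.0],0]

```text
t: 6.7
tool_pos: [0.515, -0.2754, 0.1296]
tool_rot: [3.133, -0.228, 0.001]
contact_force: [-0.1, -0.6, -2.7]
opening: 0.0472
grip_force: 42.7
```

Request:
drive_tool:
  rows:
    - [[0,0,0.001],0]
    - [[0,0,0.001],0]
    - [[0,0,0.001],0]
    - [[0,0,0],0]
    - [[0,0,0],0]

```text
t: 7.2
tool_pos: [0.5147, -0.2752, 0.126]
tool_rot: [-3.133, 0.228, 0.0]
contact_force: [-0.4, 0.2, -3.0]
opening: 0.047
grip_force: 42.7
```

Request:
drive_tool:
  rows:
    - [[0,0,0.001],0]
    - [[0,0,0.001],0]
    - [[0,0,0],0]
    - [[0,0,0],0]

```text
t: 7.6
tool_pos: [0.5148, -0.2753, 0.1241]
tool_rot: [3.133, -0.228, 0.0]
contact_force: [0.0, -0.2, -2.0]
opening: 0.0469
grip_force: 42.9
```

Request:
drive_tool:
  rows:
    - [[0,0,0.001],0]
    - [[0,0,0.001],0]
    - [[0,0,0],0]
    - [[0,0,0],0]

```text
t: 8.0
tool_pos: [0.5152, -0.2753, 0.1241]
tool_rot: [-3.133, 0.228, -0.0]
contact_force: [-3.3, 3.6, 7.8]
opening: 0.0471
grip_force: 43.9
```

Request:
drive_tool:
  rows:
    - [[0,0,0],0]
    - [[0,0,0],0]
    - [[0,0,0],0]
    - [[0,0,0],0]
    - [[0,0,0],0]
    - [[0,0,0],0]
    - [[0,0,-0.01],0]
    - [[0,0,-0.03],0]
    - [[0,0,-0.03],0]
    - [[0,0,-0.03],0]
  jaw: 0

```text
t: 9.0
tool_pos: [0.5147, -0.2752, 0.2238]
tool_rot: [3.133, -0.228, 0.001]
contact_force: [1.0, -0.2, 0.6]
opening: 0.0856
grip_force: 0.0
```

```bash
python3 to.py .579 .005 .22 -8
```

```text
yaw -8.32 turn -0.006 shift [ 0.0247 -0.2864  0.0038] at [ 0.5147 -0.2752  0.2238] q6 1.1 open 0.0856
```

Request:
drive_tool:
  rows:
    - [[0.004,-0.041,0],0]
    - [[0.004,-0.041,0],0]
    - [[0.004,-0.041,0],0]
    - [[0.004,-0.041,0],0]
    - [[0.004,-0.041,0],0]
    - [[0.004,-0.041,0],0]
    - [[0.001,-0.03,0],0]
    - [[0,-0.01,0],0]
    - [[0,0,0.02],0]
    - [[0,0,0],0]

```text
t: 10.0
tool_pos: [0.5794, 0.0042, 0.1999]
tool_rot: [3.133, -0.227, -0.007]
contact_force: [-0.1, 0.4, -0.4]
opening: 0.0852
grip_force: 0.0
```

```bash
python3 to.py .579 .005 .102 -8;  python3 -c "
from h import *;grab('scene','s2')
a=cv2.imread('pics/s2.png');cv2.imwrite('pics/s2c.png',cv2.resize(a[110:380,90:450],None,fx=2.2,fy=2.2))"
```

```text
yaw -8.3 turn -0.005 shift [-0.0001 -0.0008  0.0979] at [0.5794 0.0042 0.1999] q6 1.59 open 0.0852
```

View pics/s2c.png

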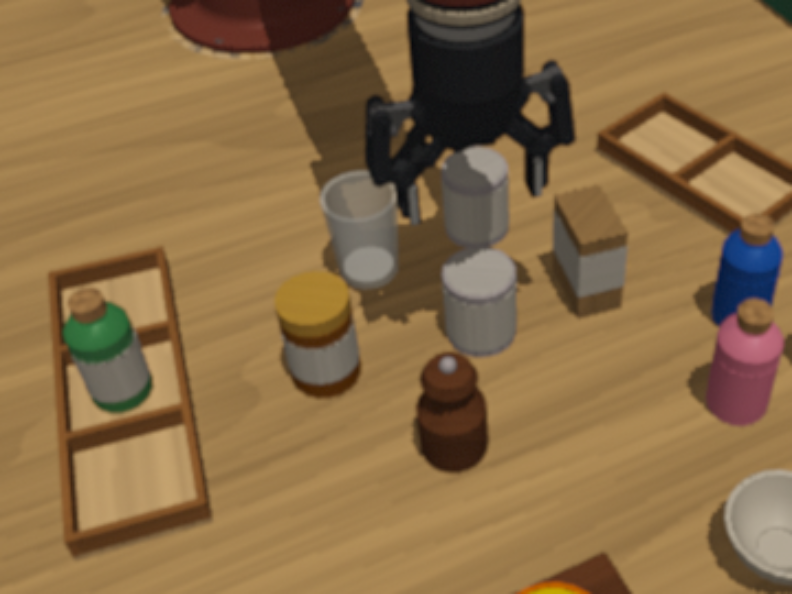

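The bottle stands upright in the middle compartment (crop 118,365), and the gripper is over the front tin (480,300). Descending on the tin.

Request:
drive_tool:
  rows:
    - [[0,0,0.03],0]
    - [[0,0,0.03],0]
    - [[0,0,0.025],0]
    - [[0,0,0.013],0]
    - [[0,0,0],0]
    - [[0,0,0],0]

```text
t: 10.65
tool_pos: [0.5816, 0.0036, 0.1054]
tool_rot: [3.133, -0.229, 0.003]
contact_force: [0.6, -0.3, -1.0]
opening: 0.0857
grip_force: 0.0
```

Request:
drive_tool:
  rows:
    - [[0,0,0],0]
    - [[0,0,0],0]
    - [[0,0,0],0]
    - [[0,0,0.0],0]
    - [[0,0,0.0],0]
    - [[0,0,0.0],0]
    - [[0,0,0.0],0]
  jaw: 1

```text
t: 11.35
tool_pos: [0.5821, 0.0042, 0.1061]
tool_rot: [-3.133, 0.228, -0.005]
contact_force: [-0.1, 0.1, 6.8]
opening: 0.0569
grip_force: 43.8
```

Request:
drive_tool:
  rows:
    - [[0,0,-0.01],0]
    - [[0,0,-0.03],0]
    - [[0,0,-0.04],0]
    - [[0,0,-0.04],0]
    - [[0,0,-0.02],0]
    - [[0,0,0],0]

```text
t: 11.95
tool_pos: [0.5823, 0.004, 0.2483]
tool_rot: [3.133, -0.228, 0.011]
contact_force: [0.2, -0.7, -3.5]
opening: 0.057
grip_force: 44.0
```

```bash
python3 to.py .603 -.287 .17 -8
```

```text
yaw -8.31 turn -0.005 shift [0.0605 0.2853 0.0787] at [0.5823 0.004  0.2483] q6 1.6 open 0.057
```

Request:
drive_tool:
  rows:
    - [[0.007,0.038,0],0]
    - [[0.009,0.042,0],0]
    - [[0.009,0.042,0],0]
    - [[0.009,0.042,0],0]
    - [[0.009,0.042,0],0]
    - [[0.009,0.042,0],0]
    - [[0.006,0.025,0.01],0]
    - [[0.002,0.012,0.02],0]
    - [[0,0,0.03],0]
    - [[0,0,0],0]

```text
t: 12.95
tool_pos: [0.5948, -0.2848, 0.1752]
tool_rot: [-3.126, 0.229, 0.021]
contact_force: [-0.8, 0.1, -4.3]
opening: 0.0568
grip_force: 44.4
```

```bash
python3 to.py .603 -.287 .112 -8
```

```text
yaw -8.38 turn -0.007 shift [0.0093 0.0015 0.063 ] at [ 0.5948 -0.2848  0.1752] q6 1.16 open 0.0568
```

Request:
drive_tool:
  rows:
    - [[0.005,0.001,0.01],0]
    - [[0.003,0,0.015],0]
    - [[0,0,0.015],0]
    - [[0,0,0.01],0]
    - [[0,0,0.004],0]
    - [[0,0,0.002],0]
    - [[0,0,0.001],0]
    - [[0,0,0],0]
    - [[0,0,0],0]

```text
t: 13.85
tool_pos: [0.607, -0.2889, 0.1278]
tool_rot: [3.133, -0.228, 0.002]
contact_force: [-0.9, -0.6, -3.2]
opening: 0.057
grip_force: 44.3
```

```bash
python3 to.py .603 -.287 .112 -8
```

```text
yaw -8.32 turn -0.006 shift [-0.0043 -0.0013  0.0158] at [ 0.607  -0.2889  0.1278] q6 1.16 open 0.057
```

Request:
drive_tool:
  rows:
    - [[-0.004,-0.001,0.006],0]
    - [[0,0,0.004],0]
    - [[0,0,0.002],0]
    - [[0,0,0.001],0]
    - [[0,0,0],0]
    - [[0,0,0],0]

```text
t: 14.45
tool_pos: [0.603, -0.2871, 0.1141]
tool_rot: [3.133, -0.228, 0.0]
contact_force: [0.3, 0.7, -3.5]
opening: 0.0569
grip_force: 44.3
```

Request:
drive_tool:
  rows:
    - [[0,0,0.001],0]
    - [[0,0,0.001],0]
    - [[0,0,0],0]
    - [[0,0,0],0]

```text
t: 14.85
tool_pos: [0.603, -0.2872, 0.1122]
tool_rot: [3.133, -0.228, 0.001]
contact_force: [0.8, -0.4, -2.4]
opening: 0.0572
grip_force: 44.7
```

Request:
drive_tool:
  rows:
    - [[0,0,0.001],0]
    - [[0,0,0.001],0]
    - [[0,0,0],0]
    - [[0,0,0],0]

```text
t: 15.25
tool_pos: [0.6032, -0.2872, 0.1122]
tool_rot: [3.133, -0.228, -0.0]
contact_force: [-5.5, 3.3, 7.6]
opening: 0.0568
grip_force: 45.6
```

Contact. Release, rise, and go to the jar.

Request:
drive_tool:
  rows:
    - [[0,0,0],0]
    - [[0,0,0],0]
    - [[0,0,0],0]
    - [[0,0,0],0]
    - [[0,0,0],0]
    - [[0,0,0],0]
    - [[0,0,-0.01],0]
    - [[0,0,-0.04],0]
    - [[0,0,-0.04],0]
    - [[0,0,-0.02],0]
  jaw: 0

```text
t: 16.25
tool_pos: [0.6044, -0.2879, 0.2257]
tool_rot: [3.13, -0.228, 0.01]
contact_force: [0.1, -0.2, 0.1]
opening: 0.0859
grip_force: 0.0
```

```bash
python3 to.py .562 -.1245 .20 -8
```

```text
yaw -8.31 turn -0.005 shift [-0.0649 -0.156   0.0249] at [ 0.6044 -0.2879  0.2257] q6 1.16 open 0.0859
```

Request:
drive_tool:
  rows:
    - [[-0.014,-0.034,0],0]
    - [[-0.017,-0.041,0],0]
    - [[-0.017,-0.041,0],0]
    - [[-0.013,-0.031,0.01],0]
    - [[-0.004,-0.009,0.01],0]
    - [[0,0,0.01],0]
    - [[0,0,0],0]
    - [[0,0,0],0]

```text
t: 17.05
tool_pos: [0.5614, -0.1246, 0.1899]
tool_rot: [3.133, -0.23, -0.0]
contact_force: [-0.2, -0.2, -0.3]
opening: 0.0852
grip_force: 0.0
```

```bash
python3 to.py .562 -.1245 .108 -8
```

```text
yaw -8.4 turn -0.007 shift [ 0.0006 -0.0002  0.0819] at [ 0.5614 -0.1246  0.1899] q6 1.37 open 0.0852
```

Request:
drive_tool:
  rows:
    - [[0,0,0.03],0]
    - [[0,0,0.03],0]
    - [[0,0,0.015],0]
    - [[0,0,0.007],0]
    - [[0,0,0],0]
    - [[0,0,0],0]

```text
t: 17.65
tool_pos: [0.5621, -0.1239, 0.1094]
tool_rot: [3.133, -0.228, 0.003]
contact_force: [0.0, -0.6, 0.5]
opening: 0.0852
grip_force: 0.0
```

Request:
drive_tool:
  rows:
    - [[0,0,0],0]
    - [[0,0,0],0]
    - [[0,0,0],0]
    - [[0,0,0.0],0]
    - [[0,0,0.0],0]
    - [[0,0,0.0],0]
    - [[0,0,0.0],0]
  jaw: 1

```text
t: 18.35
tool_pos: [0.562, -0.1237, 0.1095]
tool_rot: [3.133, -0.228, 0.003]
contact_force: [-1.3, -0.4, 5.5]
opening: 0.0553
grip_force: 42.8
```

Request:
drive_tool:
  rows:
    - [[0,0,-0.01],0]
    - [[0,0,-0.03],0]
    - [[0,0,-0.04],0]
    - [[0,0,-0.04],0]
    - [[0,0,-0.02],0]
    - [[0,0,0],0]

```text
t: 18.95
tool_pos: [0.5625, -0.1236, 0.252]
tool_rot: [3.132, -0.227, 0.01]
contact_force: [0.4, -0.5, -2.7]
opening: 0.0548
grip_force: 43.7
```

```bash
python3 to.py .424 -.264 .17 -8
```

```text
yaw -8.31 turn -0.005 shift [-0.1182  0.1582  0.0814] at [ 0.5625 -0.1236  0.252 ] q6 1.37 open 0.0548
```

Request:
drive_tool:
  rows:
    - [[-0.022,0.03,0],0]
    - [[-0.028,0.038,0],0]
    - [[-0.028,0.038,0],0]
    - [[-0.024,0.031,0.0],0]
    - [[-0.012,0.016,0.01],0]
    - [[-0.004,0.005,0.02],0]
    - [[0,0,0.03],0]
    - [[0,0,0.02],0]
    - [[0,0,0],0]
    - [[0,0,0],0]

```text
t: 19.95
tool_pos: [0.4207, -0.2618, 0.1664]
tool_rot: [-3.131, 0.228, 0.005]
contact_force: [0.8, 0.1, -2.3]
opening: 0.0552
grip_force: 44.0
```

```bash
python3 to.py .424 -.264 .1155 -8
```

```text
yaw -8.31 turn -0.005 shift [0.0037 0.0018 0.0508] at [ 0.4207 -0.2618  0.1664] q6 1.01 open 0.0552
```

Request:
drive_tool:
  rows:
    - [[0.003,0.001,0.015],0]
    - [[0.0,0,0.015],0]
    - [[0,0,0.01],0]
    - [[0,0,0.004],0]
    - [[0,0,0.002],0]
    - [[0,0,0.001],0]
    - [[0,0,0],0]
    - [[0,0,0],0]

```text
t: 20.75
tool_pos: [0.4246, -0.2642, 0.1216]
tool_rot: [3.133, -0.228, 0.001]
contact_force: [-0.0, 0.1, -3.3]
opening: 0.0552
grip_force: 44.0
```

Request:
drive_tool:
  rows:
    - [[0,0,0.001],0]
    - [[0,0,0.001],0]
    - [[0,0,0],0]
    - [[0,0,0],0]

```text
t: 21.15
tool_pos: [0.4243, -0.264, 0.119]
tool_rot: [-3.133, 0.228, 0.0]
contact_force: [-0.5, -0.7, -3.7]
opening: 0.0552
grip_force: 44.0
```

Request:
drive_tool:
  rows:
    - [[0,0,0.001],0]
    - [[0,0,0.001],0]
    - [[0,0,0],0]
    - [[0,0,0],0]

```text
t: 21.55
tool_pos: [0.4243, -0.264, 0.117]
tool_rot: [-3.133, 0.228, 0.0]
contact_force: [-0.4, -0.5, -3.0]
opening: 0.0554
grip_force: 44.0
```

Request:
drive_tool:
  rows:
    - [[0,0,0.001],0]
    - [[0,0,0],0]
    - [[0,0,0],0]

```text
t: 21.85
tool_pos: [0.4244, -0.264, 0.116]
tool_rot: [-3.133, 0.228, 0.0]
contact_force: [-0.3, 0.1, -3.1]
opening: 0.055
grip_force: 44.0
```

Request:
drive_tool:
  rows:
    - [[0,0,0.001],0]
    - [[0,0,0.001],0]
    - [[0,0,0],0]
    - [[0,0,0],0]

```text
t: 22.25
tool_pos: [0.4246, -0.2642, 0.1155]
tool_rot: [-3.133, 0.228, 0.001]
contact_force: [-4.0, 3.0, 6.2]
opening: 0.0554
grip_force: 45.1
```

Request:
drive_tool:
  rows:
    - [[0,0,0],0]
    - [[0,0,0],0]
    - [[0,0,0],0]
    - [[0,0,0],0]
    - [[0,0,0],0]
    - [[0,0,0],0]
    - [[0,0,-0.01],0]
    - [[0,0,-0.04],0]
    - [[0,0,-0.04],0]
    - [[0,0,-0.02],0]
  jaw: 0

```text
t: 23.25
tool_pos: [0.4256, -0.265, 0.229]
tool_rot: [3.13, -0.228, 0.008]
contact_force: [0.0, 0.1, 0.8]
opening: 0.0854
grip_force: 0.0
```

```bash
python3 to.py .463 .0547 .20 -8
```

```text
yaw -8.32 turn -0.006 shift [-0.0076 -0.3219  0.0278] at [ 0.4256 -0.265   0.229 ] q6 1.01 open 0.0854
```

Request:
drive_tool:
  rows:
    - [[-0.001,-0.036,0],0]
    - [[-0.001,-0.044,0],0]
    - [[-0.001,-0.044,0],0]
    - [[-0.001,-0.044,0],0]
    - [[-0.001,-0.044,0],0]
    - [[-0.001,-0.044,0],0]
    - [[-0.001,-0.04,0.005],0]
    - [[-0.001,-0.02,0.01],0]
    - [[0,-0.006,0.01],0]
    - [[0,0,0],0]

```text
t: 24.25
tool_pos: [0.4621, 0.0561, 0.1976]
tool_rot: [3.133, -0.225, -0.004]
contact_force: [-1.3, -0.9, -0.4]
opening: 0.0855
grip_force: 0.0
```

```bash
python3 to.py .463 .0547 .104 -8;  python3 -c "
from h import *;grab('scene','s3')
a=cv2.imread('pics/s3.png');cv2.imwrite('pics/s3c.png',cv2.resize(a[110:380,90:450],None,fx=2.2,fy=2.2))"
```

```text
yaw -8.23 turn -0.004 shift [0.0013 0.0012 0.0936] at [0.4621 0.0561 0.1976] q6 1.68 open 0.0855
```

View pics/s3c.png

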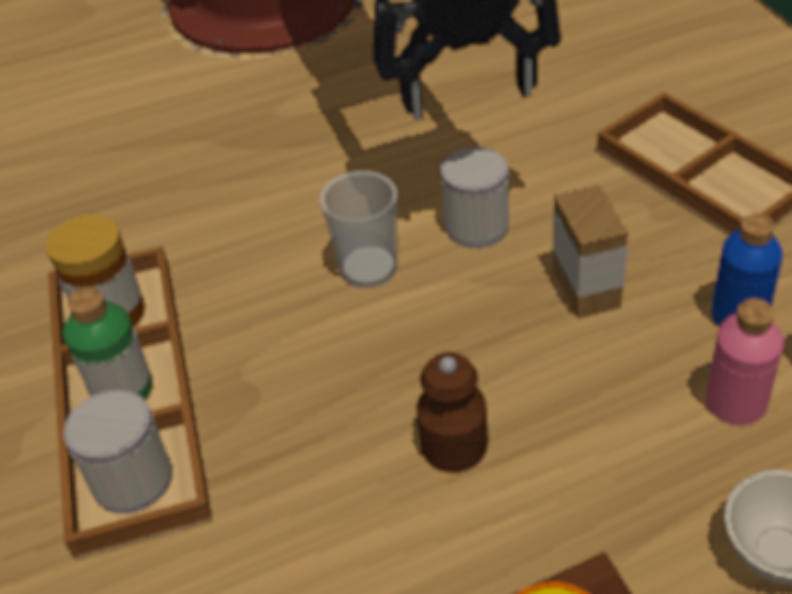

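The long tray is complete and everything in it is upright: tin (118,450), bottle (105,345), jar (90,260). The second tin (475,195) is next.

Request:
drive_tool:
  rows:
    - [[0.001,0.001,0.03],0]
    - [[0,0,0.03],0]
    - [[0,0,0.02],0]
    - [[0,0,0.013],0]
    - [[0,0,0],0]
    - [[0,0,0],0]

```text
t: 24.9
tool_pos: [0.4646, 0.054, 0.1069]
tool_rot: [3.133, -0.229, 0.002]
contact_force: [1.1, 0.7, 0.1]
opening: 0.0856
grip_force: 0.0
```

Request:
drive_tool:
  rows:
    - [[0,0,0],0]
    - [[0,0,0],0]
    - [[0,0,0],0]
    - [[0,0,0.0],0]
    - [[0,0,0.0],0]
    - [[0,0,0.0],0]
    - [[0,0,0.0],0]
  jaw: 1

```text
t: 25.6
tool_pos: [0.4651, 0.0547, 0.1077]
tool_rot: [-3.133, 0.228, -0.005]
contact_force: [-1.1, 0.2, 6.4]
opening: 0.0572
grip_force: 43.5
```

Request:
drive_tool:
  rows:
    - [[0,0,-0.01],0]
    - [[0,0,-0.03],0]
    - [[0,0,-0.04],0]
    - [[0,0,-0.04],0]
    - [[0,0,-0.02],0]
    - [[0,0,0],0]

```text
t: 26.2
tool_pos: [0.4653, 0.0546, 0.2501]
tool_rot: [3.133, -0.228, 0.011]
contact_force: [1.3, -0.2, -2.1]
opening: 0.0574
grip_force: 43.7
```

```bash
python3 to.py .452 .2645 .17 -8
```

```text
yaw -8.31 turn -0.005 shift [-0.043  -0.206   0.0798] at [0.4653 0.0546 0.2501] q6 1.67 open 0.0574
```

Request:
drive_tool:
  rows:
    - [[-0.007,-0.033,0],0]
    - [[-0.009,-0.042,0],0]
    - [[-0.009,-0.042,0],0]
    - [[-0.009,-0.042,0.0],0]
    - [[-0.007,-0.032,0.01],0]
    - [[-0.002,-0.015,0.02],0]
    - [[0,0,0.03],0]
    - [[0,0,0.015],0]
    - [[0,0,0],0]
    - [[0,0,0],0]

```text
t: 27.2
tool_pos: [0.4509, 0.2642, 0.1705]
tool_rot: [3.133, -0.229, -0.002]
contact_force: [0.3, 0.6, -2.0]
opening: 0.0567
grip_force: 44.2
```

```bash
python3 to.py .452 .2645 .1137 -8
```

```text
yaw -8.36 turn -0.006 shift [ 0.0011 -0.0005  0.0568] at [0.4509 0.2642 0.1705] q6 2.1 open 0.0567
```

Request:
drive_tool:
  rows:
    - [[0.001,0,0.015],0]
    - [[0.0,0,0.015],0]
    - [[0,0,0.012],0]
    - [[0,0,0.006],0]
    - [[0,0,0.003],0]
    - [[0,0,0.001],0]
    - [[0,0,0],0]
    - [[0,0,0],0]

```text
t: 28.0
tool_pos: [0.4525, 0.2647, 0.1197]
tool_rot: [-3.133, 0.228, -0.002]
contact_force: [0.3, -0.1, -2.2]
opening: 0.057
grip_force: 44.2
```

Request:
drive_tool:
  rows:
    - [[0,0,0.001],0]
    - [[0,0,0.001],0]
    - [[0,0,0],0]
    - [[0,0,0],0]

```text
t: 28.4
tool_pos: [0.4521, 0.2645, 0.117]
tool_rot: [3.133, -0.228, -0.0]
contact_force: [-0.3, 0.1, -2.4]
opening: 0.0574
grip_force: 44.2
```

Request:
drive_tool:
  rows:
    - [[0,0,0.001],0]
    - [[0,0,0.001],0]
    - [[0,0,0.0005],0]
    - [[0,0,0],0]
    - [[0,0,0],0]

```text
t: 28.9
tool_pos: [0.4521, 0.2645, 0.1145]
tool_rot: [3.133, -0.228, -0.0]
contact_force: [-0.9, -0.1, -2.9]
opening: 0.0569
grip_force: 44.2
```

Request:
drive_tool:
  rows:
    - [[0,0,0.001],0]
    - [[0,0,0],0]
    - [[0,0,0],0]

```text
t: 29.2
tool_pos: [0.4523, 0.2646, 0.1139]
tool_rot: [-3.133, 0.228, -0.001]
contact_force: [-1.3, -0.9, -1.1]
opening: 0.0568
grip_force: 44.3
```

Request:
drive_tool:
  rows:
    - [[0,0,0.001],0]
    - [[0,0,0],0]
    - [[0,0,0],0]

```text
t: 29.5
tool_pos: [0.4524, 0.2646, 0.1138]
tool_rot: [3.133, -0.228, -0.0]
contact_force: [-3.9, -2.0, 6.3]
opening: 0.0571
grip_force: 45.1
```

Request:
drive_tool:
  rows:
    - [[0,0,0],0]
    - [[0,0,0],0]
    - [[0,0,0],0]
    - [[0,0,0],0]
    - [[0,0,0],0]
    - [[0,0,0],0]
    - [[0,0,-0.01],0]
    - [[0,0,-0.04],0]
    - [[0,0,-0.04],0]
    - [[0,0,-0.02],0]
  jaw: 0

```text
t: 30.5
tool_pos: [0.4536, 0.2652, 0.2276]
tool_rot: [-3.13, 0.228, -0.009]
contact_force: [1.8, 0.8, 0.3]
opening: 0.0851
grip_force: 0.0
```

```bash
python3 to.py .5758 .1058 .20 -8
```

```text
yaw -8.32 turn -0.006 shift [0.1431 0.1409 0.0279] at [0.4536 0.2652 0.2276] q6 2.1 open 0.0851
```

Request:
drive_tool:
  rows:
    - [[0.025,0.025,0],0]
    - [[0.032,0.032,0],0]
    - [[0.032,0.032,0],0]
    - [[0.032,0.032,0.0],0]
    - [[0.018,0.016,0.01],0]
    - [[0.004,0.004,0.02],0]
    - [[0,0,0],0]
    - [[0,0,0],0]

```text
t: 31.3
tool_pos: [0.5729, 0.1045, 0.1927]
tool_rot: [-3.133, 0.228, 0.001]
contact_force: [0.3, 0.4, -0.8]
opening: 0.0857
grip_force: 0.0
```

```bash
python3 to.py .5758 .1058 .11 -8
```

```text
yaw -8.32 turn -0.006 shift [ 0.0028 -0.0017  0.0827] at [0.5729 0.1045 0.1927] q6 1.77 open 0.0857
```

Request:
drive_tool:
  rows:
    - [[0.003,-0.002,0.025],0]
    - [[0,0,0.03],0]
    - [[0,0,0.02],0]
    - [[0,0,0.009],0]
    - [[0,0,0],0]
    - [[0,0,0],0]

```text
t: 31.9
tool_pos: [0.5773, 0.1063, 0.1102]
tool_rot: [-3.133, 0.227, -0.004]
contact_force: [-0.4, -0.1, -0.4]
opening: 0.0851
grip_force: 0.0
```

Request:
drive_tool:
  rows:
    - [[0,0,0],0]
    - [[0,0,0],0]
    - [[0,0,0],0]
    - [[0,0,0.0],0]
    - [[0,0,0.0],0]
    - [[0,0,0.0],0]
    - [[0,0,0.0],0]
    - [[0,0,0.0],0]
  jaw: 1
  grip_force: 30

```text
t: 32.7
tool_pos: [0.5771, 0.1059, 0.1094]
tool_rot: [-3.133, 0.228, -0.002]
contact_force: [-0.8, 0.8, 6.1]
opening: 0.0399
grip_force: 32.7
```

Request:
drive_tool:
  rows:
    - [[0,0,-0.01],0]
    - [[0,0,-0.03],0]
    - [[0,0,-0.04],0]
    - [[0,0,-0.04],0]
    - [[0,0,-0.02],0]
    - [[0,0,0],0]

```text
t: 33.3
tool_pos: [0.578, 0.1059, 0.2528]
tool_rot: [-3.132, 0.228, -0.011]
contact_force: [0.9, -0.2, -2.3]
opening: 0.0401
grip_force: 31.9
```

```bash
python3 to.py .538 .2895 .17 16.2
```

```text
yaw -8.32 turn -0.428 shift [ 0.0122 -0.1876  0.0826] at [0.578  0.1059 0.2528] q6 1.77 open 0.0401
```

Request:
drive_tool:
  rows:
    - [[0,0,0],-0.107]
    - [[0,0,0],-0.107]
    - [[0,0,0],-0.107]
    - [[0,0,0],-0.107]
    - [[0.002,-0.033,0],0]
    - [[0.003,-0.042,0],0]
    - [[0.003,-0.042,0],0]
    - [[0.003,-0.042,0],0]
    - [[0.001,-0.022,0.01],0]
    - [[0,-0.006,0.02],0]

```text
t: 34.3
tool_pos: [0.5348, 0.2912, 0.2173]
tool_rot: [-3.109, -0.448, 0.0]
contact_force: [0.2, 0.4, -1.4]
opening: 0.0397
grip_force: 32.0
```

Request:
drive_tool:
  rows:
    - [[0,0,0.03],0]
    - [[0,0,0.015],0]
    - [[0,0,0],0]
    - [[0,0,0],0]

```text
t: 34.7
tool_pos: [0.5356, 0.2884, 0.1728]
tool_rot: [3.11, 0.442, -0.002]
contact_force: [1.4, 0.7, 0.1]
opening: 0.0398
grip_force: 31.9
```

```bash
python3 to.py .538 .2895 .1154 16.2
```

```text
yaw 16.18 turn -0.0 shift [ 0.0027 -0.0004  0.0574] at [0.5356 0.2884 0.1728] q6 1.66 open 0.0398
```

Request:
drive_tool:
  rows:
    - [[0.002,0,0.015],0]
    - [[0.0,0,0.015],0]
    - [[0,0,0.012],0]
    - [[0,0,0.007],0]
    - [[0,0,0.003],0]
    - [[0,0,0.001],0]
    - [[0,0,0],0]
    - [[0,0,0],0]

```text
t: 35.5
tool_pos: [0.5382, 0.2895, 0.1213]
tool_rot: [-3.11, -0.443, -0.002]
contact_force: [-0.2, 0.5, -2.2]
opening: 0.04
grip_force: 32.0
```

Request:
drive_tool:
  rows:
    - [[0,0,0.001],0]
    - [[0,0,0.001],0]
    - [[0,0,0],0]
    - [[0,0,0],0]

```text
t: 35.9
tool_pos: [0.5377, 0.2893, 0.1185]
tool_rot: [3.11, 0.443, -0.0]
contact_force: [-0.5, -0.3, -1.8]
opening: 0.0394
grip_force: 32.0
```

Request:
drive_tool:
  rows:
    - [[0,0,0.001],0]
    - [[0,0,0.001],0]
    - [[0,0,0],0]
    - [[0,0,0],0]

```text
t: 36.3
tool_pos: [0.5377, 0.2893, 0.1164]
tool_rot: [3.11, 0.443, -0.0]
contact_force: [0.6, 0.4, -1.2]
opening: 0.0399
grip_force: 32.0
```

Request:
drive_tool:
  rows:
    - [[0,0,0.001],0]
    - [[0,0,0],0]
    - [[0,0,0],0]

```text
t: 36.6
tool_pos: [0.5377, 0.2893, 0.1155]
tool_rot: [-3.11, -0.443, 0.0]
contact_force: [0.9, -0.2, -1.2]
opening: 0.0398
grip_force: 32.0
```

Request:
drive_tool:
  rows:
    - [[0,0,0.001],0]
    - [[0,0,0],0]
    - [[0,0,0],0]

```text
t: 36.9
tool_pos: [0.5379, 0.2894, 0.1155]
tool_rot: [3.11, 0.443, -0.0]
contact_force: [-3.2, -0.1, 5.2]
opening: 0.0395
grip_force: 32.7
```

Request:
drive_tool:
  rows:
    - [[0,0,0],0]
    - [[0,0,0],0]
    - [[0,0,0],0]
    - [[0,0,0],0]
    - [[0,0,0],0]
    - [[0,0,0],0]
    - [[0,0,-0.01],0]
    - [[0,0,-0.04],0]
    - [[0,0,-0.04],0]
    - [[0,0,-0.04],0]
  jaw: 0

```text
t: 37.9
tool_pos: [0.5376, 0.2893, 0.2466]
tool_rot: [-3.11, -0.443, -0.0]
contact_force: [1.2, 0.7, 0.3]
opening: 0.0854
grip_force: 0.0
```

Request:
drive_tool:
  rows:
    - [[-0.02,0,-0.03],0]
    - [[-0.03,0,-0.02],0]
    - [[-0.03,0,0],0]
    - [[-0.02,0,0],0]
    - [[0,0,0],0]
    - [[0,0,0],0]

```text
t: 38.5
tool_pos: [0.4419, 0.2615, 0.2953]
tool_rot: [-3.11, -0.443, -0.003]
contact_force: [0.1, -0.3, -0.0]
opening: 0.0855
grip_force: 0.0
```

```bash
python3 -c "
from h import *;grab('scene','s4');print(ctrl.get_obs()['tool_pos'])"
```

```text
[0.44223677 0.26156948 0.29514836]
```

View pics/s4.png

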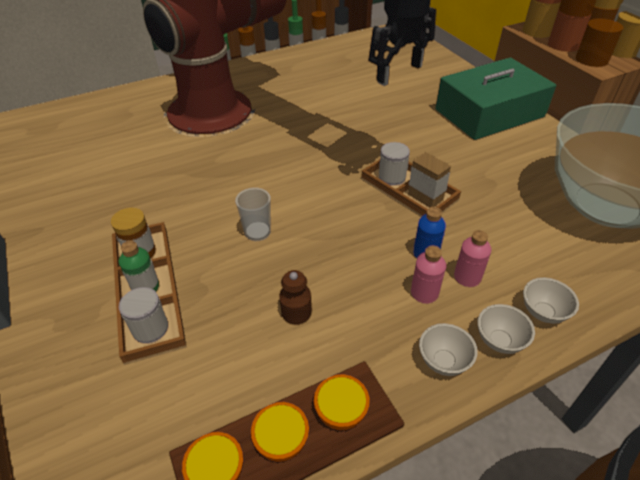

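All five items stand upright in their compartments: jar, bottle and tin at (133,232), (140,268), (145,315), and tin and carton at (395,163), (430,178). The mill (295,297) and cup (255,213) have not moved, and the gripper is clear.

```bash
python3 -c "
from station import ctrl;print(ctrl.finish_job())"
```

```text
the job is handed in; nothing more can be done
None
```

I filled both trays and handed the job in: the long tray has tin, oil bottle (middle) and jar, the short tray has tin and carton, all upright, and the mill and cup were not moved.

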